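# Line up two pressing blocks in the squaring guide

## Task

Push the two wooden pressing blocks along the cutting mat into the corner of the steel squaring guide, so that they stand as one straight row: both flush against the long fence, the block nearer the end stop pressed up to the stop and the other block closed up against it, with no gaps. Only slide them by their wooden sides: do not lift or tip them, and do not touch the freshly glued knobs. Leave everything else on the table where it is.

Things in the scene. Friction and masses are not known exactly. Their poses are not given: they have to be found in the camera images.
- guide: fixed L-shaped steel guide on the mat, bars 18 mm thick, 22 mm high. Origin: inside corner, at the mat's surface. Long fence: inner face is the plane x = 0, from y = 0 to -0.38. End stop (at the fence's left end seen from the robot): inner face is the plane y = 0, from x = 0 to -0.10. The row belongs at x < 0, y < 0, along y; +x points away from the robot
- mat: fixed green cutting mat, 620 x 880 x 3 mm, flat; its top, on which blocks and guide stand, is at z = 0.003; origin under its centre
- long_block: pale wooden pressing block, 120 mm long, 90 mm deep, 30 mm high, 0.35 to 0.7 kg, a dark knob on top, loose on the mat. Origin under its centre, at the mat's surface; x along its 90 mm depth (+x side faces the fence), y along its length, z up. Starts 20 to 90 mm clear of the fence, within 15 degrees of square to it
- square_block: pale wooden pressing block, 90 mm long, 90 mm deep (square), 30 mm high, 0.28 to 0.56 kg, a dark knob on top, loose on the mat. Origin under its centre, at the mat's surface; x along its 90 mm depth (+x side faces the fence), y along its length, z up. Starts 20 to 90 mm clear of the fence, within 15 degrees of square to it. Either block may start nearer the stop
- long_block_knob: dark turned wooden knob glued on the middle of the long block, 26 mm across; origin at its foot, 30 mm above the mat, its top 55 mm above the mat. Freshly glued: not to be touched
- square_block_knob: dark turned wooden knob glued on the middle of the square block, 26 mm across; origin at its foot, 30 mm above the mat, its top 55 mm above the mat. Freshly glued: not to be touched
- glass_strip: clear green glass strip, 30 x 220 x 6 mm, lying behind the fence; origin under its centre. Not to be moved
- cutter: yellow snap-off cutter, about 135 x 26 x 18 mm, lying beyond the end stop; origin under its handle's centre. Not to be moved
- folder: white bone folder, 18 x 130 x 5 mm, lying on the robot's side of the blocks; origin under its centre. Not to be moved
- jar: small jar, 40 mm across and 40 mm high, standing on the robot's side of the blocks; origin under its centre. Not to be moved
- scissors: brass-handled scissors, about 180 x 80 x 8 mm, lying past the open end of the row (the guide's -y side); origin under the pivot. Not to be moved
- brush: wide flat wooden brush, about 165 x 75 x 12 mm, lying flat on the left of the mat; origin near its middle, underneath. Not to be moved
- bowl: white ceramic bowl, 150 mm across and 60 mm high, on the table left of the mat; origin under its centre. Not to be moved
- sprayer: round glass spray bottle with a white plastic head, 84 mm across and 155 mm high, on the table at the far left; origin under its centre. Not to be moved
Things that resemble listed ones, but are neither listed nor needed, are in the scene too. What is shaped like the long_block but yellow is not meant.

How it is judged:
At the end, for the whole second after the job is handed in: Both blocks stand flat on the mat, at rest, each within 4 mm of the fence (at its middle) and 0.05 rad of parallel to it; the block at the stop is within 5 mm of the stop and the other within 5 mm of that block (centres under 110 mm apart; 105 mm when touching) (x of long_block in the frame of guide between -0.049 and -0.041 m and z of long_block in the frame of guide between -0.004 and 0.004 m and y of each of long_block, square_block in the frame of guide above -0.19 m and angle between the y axis of each of long_block, square_block and the y axis of guide, either way round below 0.05 rad and angle between each of long_block, square_block's own z axis and vertical below 0.05 rad and linear speed of each of long_block, square_block below 0.01 m/s and angular speed of each of long_block, square_block below 0.05 rad/s and x of square_block in the frame of guide between -0.049 and -0.041 m and z of square_block in the frame of guide between -0.004 and 0.004 m and horizontal distance between long_block and square_block below 0.11 m and (y of long_block in the frame of guide between -0.065 and -0.055 m or y of square_block in the frame of guide between -0.05 and -0.04 m)).
It fails at once if a pressing block is lifted more than 10 mm off the mat or tipped (height (world z) of any of long_block, square_block above 0.013 m or angle between any of long_block, square_block's own z axis and vertical above 0.2 rad).
It fails at once if the robot touches a knob (contact force between any of long_block_knob, square_block_knob and the fingers above 0.5 N or contact force between any of long_block_knob, square_block_knob and the arm above 0.5 N).
It fails at once if any other thing on the table is moved more than 25 mm (distance of any of glass_strip, cutter, folder, jar, scissors, brush, bowl, sprayer from where it was at the start of the episode above 0.025 m).
It also fails if it takes over 53 s, if anything falls off the work surface, if the arm or the gripper's body presses on something with over 40 N, if the wrist force passes 120 N, or if a joint passes its speed limit or range.

## Robot

A 7-joint arm with a two-finger parallel gripper is mounted at the origin on the work surface. World frame = base frame: x ahead of the robot, y to its left, z up, the work surface at z = 0. Lengths are in m, angles in rad, forces in N, time in s.
With the tool pointing down it reaches from about 0.4 to 0.9 m from the base axis. Payload 5.5 kg.
Tool frame: the origin (TCP) lies between the finger pads; the fingertips stand 22 mm ahead of it and the grasp point (between the pads) lies 3 mm ahead of it; z points along the fingers, y is the line along which they close (so a half turn about z gives the same grasp; the last joint's range is limited). The gripper opens to 85 mm and grips with 20 to 120 N. Pads are 22 mm wide; open, the fingers measure 114 mm over their backs; the gripper's body (76 mm by 85 mm) begins 54 mm behind the grasp point. The pads swing forward as they close: fully open they stand 13 mm farther back than shut.
Start: joints at [-1.001, 0.501, -0.427, 1.55, 0.221, 1.138, -0.21], TCP at [0.196, 0.62, 0.253] pointing down, gripper open.
Joint ranges: [-2.88, 2.88], [-0.31, 2.03], [-1.54, 1.56], [0.2, 2.42], [-1.41, 4.55], [0.19, 2.02], [-2.57, 2.57]. Speed limits (rad/s): [2.57, 2.57, 3.14, 3.14, 3.14, 3.14, 3.14].

## Interface

Orientations are given as [roll, pitch, yaw] about the fixed x, y, z axes, in that order (R = Rz(yaw) Ry(pitch) Rx(roll)).
In Python, from workcell import telemetry, cams, robot gives the robot as it stands.
- The arm moves only by the shell command python3 -m crank 'ROWS' [FORCE]. ROWS is JSON, a list that holds one entry, the list of rows, each a list of 5 numbers: the shift along the tool's x, y, z in mm, then the turn about the tool's z in degrees, then the gripper command: -1 is shut, 1 is fully open, values between are in proportion. A call has 1 to 8 rows; each row shifts and turns the commanded pose from where the row before left it, along the tool's axes as they then stand; what a row does not reach is not made up. A row lasts 1/10 s, in which the tool goes at most 50 mm and 8.59 degrees, less where a joint would pass 70% of its speed; a pose out of reach is approached as far as the arm can. A call is refused whole if a number of a shift passes 50 or a number of a turn 8.59, either way. A call with a gripper value outside its range is refused whole. The fingers move at their own pace and stop on an object; FORCE is the grip in N (left out, the last holds). Time passes only in rows, so rows that do not move let the fingers close. It gives the time, the measured TCP pose, the force, the opening and the grip force at its end, in the units of the state.
- telemetry.read_state(): the state, without advancing time (a new reading comes with each control period).
- cams.capture(name): name is "side" or "top"; returns (picture, depth): 480x640x3 uint8, red, green, blue; 480x640 float32, m along the optical axis (not along the pixel's ray), 0 where there is no reading.
- cams.calibration(name): a dict with "mtx" (3x3 intrinsics, pixels), "R" (3x3) and "t" (3): a world point X has camera coordinates R X + t. Camera axes: x right, y down, z forward; pixel columns grow to the right and rows downward; lengths in m; the calibration is good to about 2 mm. A picture is of the moment at which its call begins. calibration takes no time and is no camera call.
- robot.job_done(): hands the job in; it is judged then, once.
The state is a dict: "time": time; "joints": joint angles; "qvel": joint speeds; "joint_efforts": joint torques, N m; "position": TCP position; "ee_rot": TCP orientation; "force": force on the tool from outside, world axes, zero at the start; "wrist_torque": the same for the moment, N m; "opening": finger opening in m; "finger_force": force on a finger pad.
Only numpy, scipy, OpenCV 4.12 (cv2) and the standard library are available. Lean on these libraries where they do the work, as an engineer would, in place of code of your own. Each camera call takes 0.05 s, during which the arm holds its last target. There are 200 camera calls.

## Working session

There is one attempt and no reset: what is moved stays moved. The work goes in short steps, Python scripts to look and compute and a shell command to move; the robot and the scene stay as the last step left them, time stands still between calls to the robot, and variables do not carry over. Pictures are saved under pics/ and viewed, at most 10 in all, crops included, and the job is handed in when it is done.

```bash
mkdir -p pics; python3 - <<'E'
from workcell import telemetry,cams
import cv2,numpy as np
s=telemetry.read_state();print({k:np.round(s[k],3) for k in('time','position','ee_rot','force','opening')})
for n in('top','side'):
    p,d=cams.capture(n);cv2.imwrite(f'pics/{n}0.png',p[:,:,::-1]);np.save(f'pics/{n}0.npy',d)
    c=cams.calibration(n);print(n,np.round(c['mtx'],1).tolist(),np.round(c['R'],3).tolist(),np.round(c['t'],3))
E
```

```text
{'time': np.float64(0.0), 'position': array([0.196, 0.619, 0.252]), 'ee_rot': array([-3.14 , -0.   ,  2.835]), 'force': array([ 0.14 , -0.976, -0.484]), 'opening': np.float64(0.085)}
top [[442.0, 0.0, 316.5], [0.0, 442.0, 234.3], [0.0, 0.0, 1.0]] [[-0.025, -1.0, -0.006], [-0.996, 0.026, -0.083], [0.083, 0.003, -0.997]] [-0.05   0.571  1.114]
side [[488.7, 0.0, 322.3], [0.0, 488.7, 250.7], [0.0, 0.0, 1.0]] [[0.919, -0.395, 0.009], [-0.251, -0.602, -0.758], [0.305, 0.694, -0.652]] [-0.558  0.149  1.327]
```

View pics/top0.png

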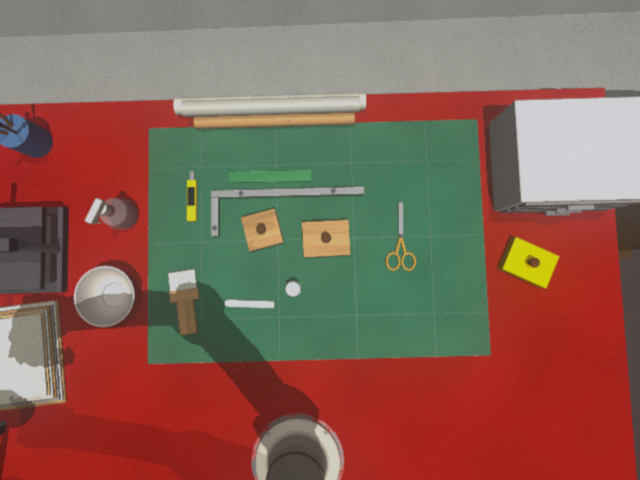

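View pics/side0.png

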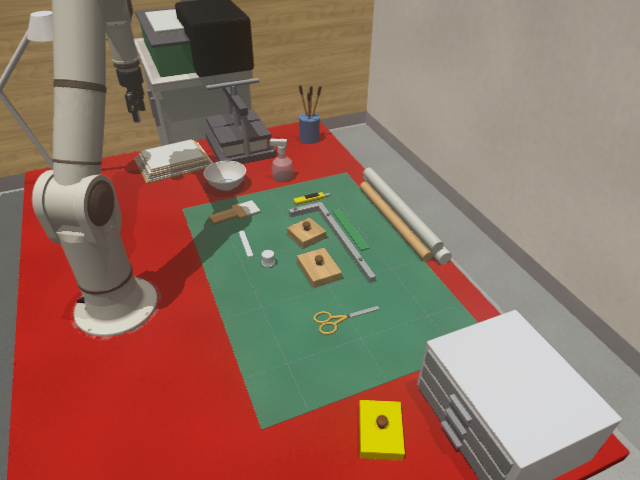

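The top view shows the fence along row ~191 (cols 213–363), the stop at column ~214, the square block at (261,229) nearer the stop, the long block at (326,238), the jar at (293,289) and the folder at (250,304).

```bash
cat > h.py <<'E'
import cv2,numpy as np
from workcell import telemetry,cams
def ray(n,uv,z):
    c=cams.calibration(n);K,R,t=map(np.array,(c['mtx'],c['R'],c['t']));o=-R.T@t
    uv=np.atleast_2d(uv).astype(float);d=np.c_[uv,np.ones(len(uv))]@np.linalg.inv(K).T@R
    return (o+d*((z-o[2])/d[:,2])[:,None])[:,:2]
def rect(P):
    (c,wh,a)=cv2.minAreaRect((P*1000).astype(np.float32));a=(a+45)%90-45
    return np.round(c,1),np.round(wh,1),round(a,1)
def blobs(mask,lo):
    return [c for c in cv2.findContours(mask,cv2.RETR_EXTERNAL,cv2.CHAIN_APPROX_NONE)[0] if cv2.contourArea(c)>lo]
def look(save=None):
    p,d=cams.capture('top')
    if save: cv2.imwrite(f'pics/{save}.png',cv2.resize(p[130:330,140:440,::-1],None,fx=2.6,fy=2.6,interpolation=cv2.INTER_CUBIC))
    h=cv2.cvtColor(p,cv2.COLOR_RGB2HSV);r=np.zeros(p.shape[:2],np.uint8);r[150:320,205:440]=255
    wood=cv2.inRange(h,(5,60,110),(22,200,255))&r
    return p,h,d,r,wood
E
python3 - <<'E'
from h import *
p,h,d,r,w=look()
for c in blobs(w,300): print('wood',rect(ray('top',c[:,0],.033)),cv2.contourArea(c),np.median(d[w>0]))
g=cv2.inRange(h,(0,0,90),(180,50,220))&r
for c in blobs(g,200):
    x,y,ww,hh=cv2.boundingRect(c);print('grey',x,y,ww,hh,rect(ray('top',c[:,0],.025)))
    if ww>120:
        q=c[:,0]
        cols=range(230,350,6);print('fence',np.round(ray('top',[[u,max(v for a,v in q if a==u)+.5] for u in cols],.025)*1000)[::4].tolist())
        rows=range(206,232,4);print('stop',np.round(ray('top',[[max(a for a,b in q if b==v and a<225)+.5,v] for v in rows],.025)*1000).tolist())
for n,uv in(('jar',[293,289]),('folderR',[274,305]),('folderL',[226,303]),('cutter',[192,200]),('sciss',[400,240]),('glass',[[229,182],[311,180]])): print(n,ray('top',uv,.008).round(3).tolist())
E
```

```text
wood (array([559.6, -88.2]), array([ 90.8, 119.1]), 1.7) 1574.0 1.128777
wood (array([585.3,  74.4]), array([91.9, 89.7]), 13.3) 1184.5 1.128777
grey 224 299 51 10 (array([398.2, 110.6]), array([127.6,  20.6]), -3.4)
grey 285 280 17 17 (array([434.4,  -1.9]), array([40.8, 40.5]), -1.4)
grey 211 186 154 51 (array([636.8,   7.6]), array([120.4, 400.2]), 1.4)
fence [[671.0, 156.0], [672.0, 94.0], [671.0, 32.0], [672.0, -30.0], [670.0, -92.0]]
stop [[650.0, 186.0], [640.0, 186.0], [629.0, 187.0], [619.0, 187.0], [608.0, 187.0], [598.0, 187.0], [588.0, 187.0]]
jar [[0.431, -0.001]]
folderR [[0.392, 0.049]]
folderL [[0.4, 0.173]]
cutter [[0.67, 0.26]]
sciss [[0.551, -0.282]]
glass [[0.716, 0.162], [0.715, -0.054]]
```

```bash
python3 -m crank '[[[0,0,0,-8.59,0.2],[0,0,0,-8.59,0.2],[0,0,0,-0.4,0.2],[0,0,0,0,0.2]]]'
```

```text
time: 0.55
position: [0.1964, 0.6194, 0.253]
ee_rot: [-3.141, -0.0, 3.138]
force: [-0.4, -0.7, 1.0]
opening: 0.051
finger_force: 0.0
```

```bash
python3 -m crank '[[[-22,-39,0,0,0.2],[-22,-39,0,0,0.2],[-22,-39,0,0,0.2],[-22,-39,0,0,0.2],[-22,-39,0,0,0.2],[-22,-39,0,0,0.2],[-22,-39,0,0,0.2]]]'
python3 -m crank '[[[-22,-39,0,0,0.2],[-22,-39,0,0,0.2],[-22,-39,0,0,0.2],[-22,-39,0,0,0.2],[-22,-39,0,0,0.2],[-22,-39,0,0,0.2],[-18,-38,0,0,0.2],[0,0,0,0,0.2]]]'
```

```text
time: 1.25
position: [0.351, 0.345, 0.2536]
ee_rot: [3.141, 0.001, 3.138]
force: [0.9, 1.5, 1.0]
opening: 0.0514
finger_force: 0.0
time: 2.05
position: [0.5026, 0.0677, 0.2534]
ee_rot: [-3.139, 0.001, 3.128]
force: [0.1, 0.1, 0.4]
opening: 0.051
finger_force: 0.0
```

```bash
python3 -m crank '[[[2,6,45,-0.6,0.2],[0,0,45,0,0.2],[0,0,45,0,0.2],[0,0,45,0,0.2],[0,0,30,0,0.2],[0,0,11,0,0.2],[0,0,0,0,0.2]]]'
python3 - <<'E'
from h import *
look('a')
E
```

```text
time: 2.75
position: [0.4971, 0.0809, 0.0312]
ee_rot: [-3.141, -0.003, -3.132]
force: [0.4, -0.3, 0.3]
opening: 0.0512
finger_force: 0.0
```

View pics/a.png

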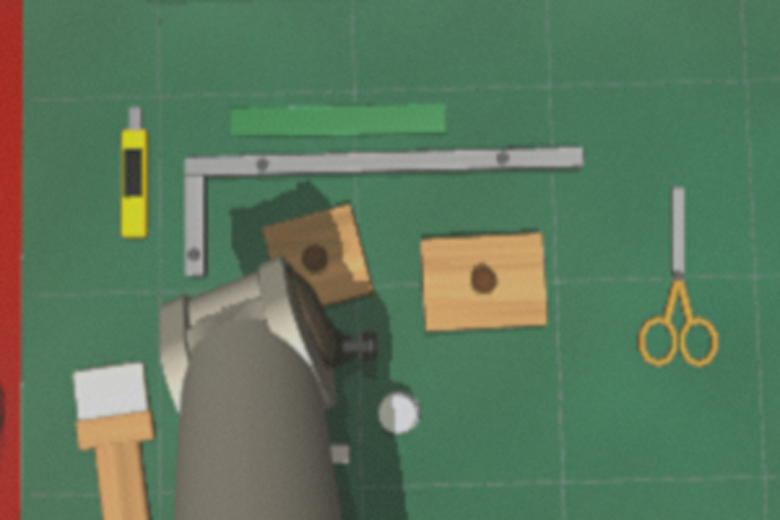

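The gripper stands behind the square block (knob at (315,258) in the crop) with nothing disturbed. Now I push towards the fence.

```bash
python3 -m crank '[[[-8,0,0,0,0.2],[-8,0,0,0,0.2],[-8,0,0,0.5,0.2],[-8,0,0,0,0.2],[-8,0,0,0,0.2],[-8,0,0,0,0.2],[-8,0,0,0,0.2],[-4,0,0,0,0.2]]]'
python3 - <<'E'
from h import *
p,h,d,r,w=look()
for c in blobs(w,100): print(rect(ray('top',c[:,0],.033)),ray('top',c[:,0],.033).max(0),cv2.contourArea(c))
E
```

```text
time: 3.6
position: [0.5591, 0.0807, 0.0322]
ee_rot: [-3.141, 0.0, -3.14]
force: [-2.7, 0.4, 1.9]
opening: 0.0515
finger_force: 1.4
(array([559.7, -88.1]), array([ 91.2, 118.9]), 1.4) [ 0.60535585 -0.02826314] 1581.0
(array([616.8,  49.2]), array([84.5, 61.9]), 4.3) [0.66032618 0.08299154] 472.0
```

```bash
python3 -m crank '[[[-4,0,0,0,0.2],[-3,0,0,0,0.2],[-2,0,0,0,0.2],[0,0,0,0,0.2]]]'; python3 -m crank '[[[-2,0,0,0,0.2],[-1,0,0,0,0.2],[0,0,0,0,0.2]]]'
```

```text
time: 4.05
position: [0.5678, 0.0809, 0.0323]
ee_rot: [3.142, 0.001, -3.14]
force: [-0.9, 0.0, -0.3]
opening: 0.0513
finger_force: 0.3
time: 4.35
position: [0.5705, 0.081, 0.0323]
ee_rot: [3.142, 0.0, -3.14]
force: [-1.3, -0.4, -1.4]
opening: 0.0513
finger_force: 0.6
```

```bash
python3 -m crank '[[[-2,0,0,0,0.2],[-1,0,0,0,0.2],[0,0,0,0,0.2]]]'; python3 -m crank '[[[-1,0,0,0,0.2],[-1,0,0,0,0.2],[0,0,0,0,0.2]]]';python3 -m crank '[[[-1,0,0,0,0.2],[-1,0,0,0,0.2],[0,0,0,0,0.2]]]'
```

```text
time: 4.65
position: [0.573, 0.0811, 0.0322]
ee_rot: [3.142, -0.001, -3.14]
force: [-2.9, -0.2, 1.4]
opening: 0.0513
finger_force: 1.7
time: 4.95
position: [0.573, 0.081, 0.0319]
ee_rot: [-3.141, -0.004, -3.14]
force: [-8.3, -0.2, 5.6]
opening: 0.0509
finger_force: 4.0
time: 5.25
position: [0.5732, 0.081, 0.0316]
ee_rot: [-3.141, -0.008, -3.14]
force: [-11.9, 0.3, 8.5]
opening: 0.0512
finger_force: 6.0
```

```bash
python3 -m crank '[[[20,0,0,0,0.2],[30,0,-30,0,0.3],[40,-20,-30,0,0.3],[4,-40,0,0,0.3],[0,-40,0,0,0.3],[0,-40,0,0,0.3],[0,-29,30,0,0.3],[0,0,30,0,0.3]]]'; python3 -m crank '[[[0,0,0,0,0.3]]]'
```

```text
time: 6.05
position: [0.4891, -0.0933, 0.031]
ee_rot: [-3.138, 0.007, 3.136]
force: [0.6, -0.3, -0.3]
opening: 0.0556
finger_force: 0.0
time: 6.15
position: [0.4847, -0.0879, 0.0276]
ee_rot: [3.141, -0.004, 3.141]
force: [-0.8, -0.0, -0.2]
opening: 0.0555
finger_force: 0.0
```

```bash
python3 -m crank '[[[-8,0,-4,0,0.3],[-12,0,0,0,0.3],[-12,0,0,0,0.3],[-12,0,0,0,0.3],[-12,0,0,0,0.3],[-12,0,0,0,0.3],[-10,0,0,0,0.3],[0,0,0,0,0.3]]]'
python3 -m crank '[[[-4,0,0,0,0.3],[-3,0,0,0,0.3],[-2,0,0,0,0.3],[0,0,0,0,0.3]]]'; python3 -m crank '[[[-1,0,0,0,0.3],[-1,0,0,0,0.3],[0,0,0,0,0.3]]]'
python3 - <<'E'
from h import *
p,h,d,r,w=look()
for c in blobs(w,100): print(rect(ray('top',c[:,0],.033)),ray('top',c[:,0],.033).max(0),cv2.contourArea(c))
E
```

```text
time: 6.95
position: [0.5676, -0.0864, 0.0345]
ee_rot: [3.142, 0.004, -3.139]
force: [-0.3, 0.1, -1.1]
opening: 0.0555
finger_force: 0.0
time: 7.35
position: [0.5726, -0.0865, 0.0338]
ee_rot: [3.141, -0.002, -3.14]
force: [-4.0, 0.8, 1.3]
opening: 0.0553
finger_force: 2.3
time: 7.65
position: [0.5726, -0.0866, 0.0336]
ee_rot: [3.141, -0.005, -3.14]
force: [-9.5, 0.6, 6.7]
opening: 0.0553
finger_force: 4.7
(array([628.9,  66.8]), array([90.1, 90.7]), -1.1) [0.67433127 0.11107041] 1173.0
```

```bash
python3 -m crank '[[[20,0,0,0,0],[30,0,-40,0,0],[20,-30,-40,0,0],[0,0,0,0,0]]]'; python3 -c "
from workcell import telemetry as t;print(t.read_state()['joints'])"
```

```text
time: 8.1
position: [0.5088, -0.1193, 0.1157]
ee_rot: [-3.137, 0.008, 3.139]
force: [1.5, 0.5, 0.1]
opening: 0.043
finger_force: 0.0
[ 0.31268037  0.43167687 -0.16420879  1.99232416  0.10873339  0.71674784
  1.6497137 ]
```

```bash
python3 -m crank '[[[0,0,0,8.59,0],[0,0,0,8.59,0],[0,0,0,0,0]]]'; python3 -c "
from workcell import telemetry as t;print(t.read_state()['joints'][6])"
```

```text
time: 8.4
position: [0.5084, -0.1145, 0.1116]
ee_rot: [3.141, 0.003, 2.842]
force: [0.9, -0.3, -0.5]
opening: 0.0426
finger_force: 0.0
1.386617540202483
```

```bash
python3 -m crank '[[[0,0,0,8.59,0],[0,0,0,8.59,0],[0,0,0,8.59,0],[0,0,0,8.59,0],[0,0,0,8.59,0],[0,0,0,8.59,0],[0,0,0,8.59,0],[0,0,0,8.59,0]]]'; python3 -m crank '[[[0,0,0,4.1,0],[0,0,0,0,0]]]'; python3 -c "
from workcell import telemetry as t;print(t.read_state()['joints'][6])"
```

```text
time: 9.2
position: [0.5079, -0.1143, 0.1111]
ee_rot: [3.14, 0.001, 1.643]
force: [0.2, 1.3, -0.0]
opening: 0.0426
finger_force: 0.0
time: 9.4
position: [0.5077, -0.1142, 0.111]
ee_rot: [3.141, 0.001, 1.577]
force: [0.1, -0.7, -0.1]
opening: 0.0426
finger_force: 0.0
0.2926594199596863
```

```bash
python3 -m crank '[[[-40,20,0,0.3,0],[-31,30,0,0,0],[0,40,0,0,0],[0,22,0,0,0],[0,0,0,0,0]]]'; python3 -m crank '[[[0,0,40,0,0],[0,0,28,0,0],[0,0,10,0,0],[0,0,0,0,0]]]'
python3 - <<'E'
from h import *
look('b')
E
```

```text
time: 9.9
position: [0.6228, -0.1851, 0.111]
ee_rot: [3.138, 0.0, 1.574]
force: [-0.2, 0.4, 0.4]
opening: 0.0428
finger_force: 0.0
time: 10.3
position: [0.6171, -0.1853, 0.0314]
ee_rot: [-3.138, -0.001, 1.569]
force: [-1.0, -0.1, -0.3]
opening: 0.0429
finger_force: 0.0
```

View pics/b.png

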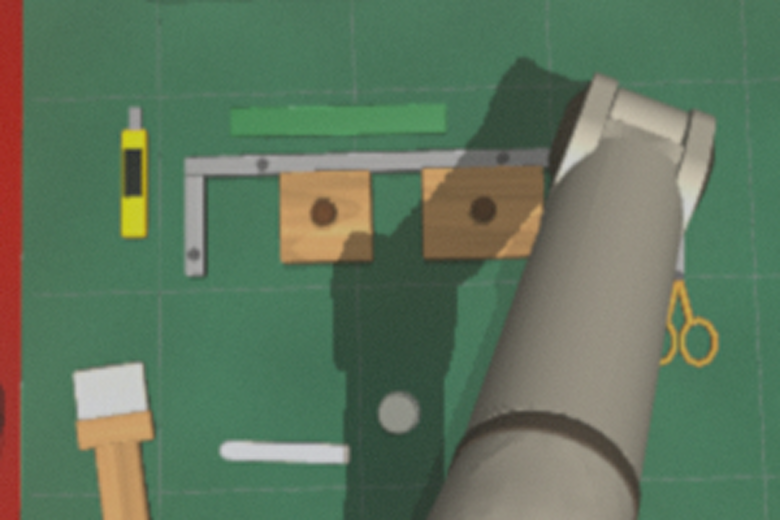

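Both blocks are flush on the fence (knobs at (323,211) and (483,209)), and the gripper stands at the right end of the long block. Now I push along +y.

```bash
python3 -m crank '[[[10,0,-2,0,0],[10,0,0,0,0],[10,0,0,0,0],[10,0,0,0,0],[10,0,0,0,0],[10,0,0,0,0],[10,0,0,0,0],[0,0,0,0,0]]]'; python3 -m crank '[[[10,0,0,0,0],[10,0,0,0,0],[10,0,0,0,0],[10,0,0,0,0],[10,0,0,0,0],[0,0,0,0,0]]]'
python3 - <<'E'
from h import *
p,h,d,r,w=look()
for c in blobs(w,100): print(rect(ray('top',c[:,0],.033)),ray('top',c[:,0],.033).max(0),cv2.contourArea(c))
E
```

```text
time: 11.15
position: [0.62, -0.1137, 0.0361]
ee_rot: [3.14, -0.001, 1.57]
force: [0.8, 0.3, -0.4]
opening: 0.0427
finger_force: 0.0
time: 11.75
position: [0.6195, -0.0654, 0.0357]
ee_rot: [3.141, 0.0, 1.568]
force: [0.0, -1.8, 0.4]
opening: 0.0427
finger_force: 0.8
(array([629.5,  85.7]), array([ 88.7, 134.7]), 0.1) [0.67385577 0.1530356 ] 1627.0
```

```bash
python3 -m crank '[[[8,0,0,0,0],[8,0,0,0,0],[6,0,0,0,0],[4,0,0,0,0],[2,0,0,0,0],[0,0,0,0,0]]]'; python3 -m crank '[[[2,0,0,0,0],[2,0,0,0,0],[0,0,0,0,0]]]';python3 -m crank '[[[2,0,0,0,0],[1,0,0,0,0],[0,0,0,0,0]]]'
```

```text
time: 12.4
position: [0.6193, -0.0395, 0.0355]
ee_rot: [3.141, 0.002, 1.566]
force: [-0.0, -4.9, 4.1]
opening: 0.043
finger_force: 2.5
time: 12.7
position: [0.6193, -0.0361, 0.0355]
ee_rot: [-3.142, 0.002, 1.566]
force: [-0.5, -5.9, 3.2]
opening: 0.0427
finger_force: 3.0
time: 13.0
position: [0.6193, -0.0334, 0.0355]
ee_rot: [-3.142, 0.002, 1.565]
force: [-0.3, -5.7, 3.3]
opening: 0.0429
finger_force: 3.2
```

```bash
python3 -m crank '[[[2,0,0,0,0],[1,0,0,0,0],[0,0,0,0,0]]]';python3 -m crank '[[[1,0,0,0,0],[1,0,0,0,0],[0,0,0,0,0]]]';python3 -m crank '[[[1,0,0,0,0],[1,0,0,0,0],[0,0,0,0,0]]]'
```

```text
time: 13.3
position: [0.6193, -0.0303, 0.0354]
ee_rot: [-3.141, 0.002, 1.566]
force: [-0.4, -6.0, 4.6]
opening: 0.0425
finger_force: 3.2
time: 13.6
position: [0.6192, -0.0302, 0.0355]
ee_rot: [3.142, 0.004, 1.565]
force: [0.5, -10.4, 2.9]
opening: 0.0426
finger_force: 4.8
time: 13.9
position: [0.6192, -0.0302, 0.0355]
ee_rot: [3.141, 0.006, 1.564]
force: [-0.2, -12.0, 3.3]
opening: 0.0427
finger_force: 6.4
```

At the stop. I back off in −y, rise and clear the view.

```bash
python3 -m crank '[[[-10,0,0,0,0],[-30,0,0,0,0],[-20,0,-40,0,0],[-20,0,-40,0,0],[-50,0,0,0,0],[-40,-20,0,0,0],[0,0,0,0,0]]]'
python3 - <<'E'
from h import *
p,h,d,r,w=look('c')
for c in blobs(w,100): print(rect(ray('top',c[:,0],.033)),ray('top',c[:,0],.033).max(0),cv2.contourArea(c))
k=cv2.inRange(h,(0,60,20),(20,255,105))&r
for c in blobs(k,30):
    q=c[:,0].mean(0);print('knob',q,ray('top',q,.05))
E
```

```text
time: 14.6
position: [0.5948, -0.2023, 0.1155]
ee_rot: [-3.139, 0.004, 1.557]
force: [-1.1, -0.3, 0.2]
opening: 0.0428
finger_force: 0.0
(array([627.8,  82.2]), array([208. ,  92.1]), -0.2) [0.6741765  0.18634535] 2764.5
```

View pics/c.png

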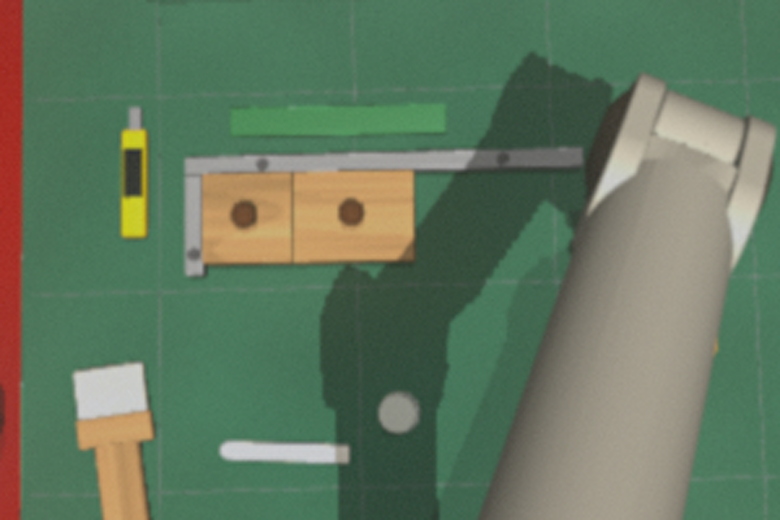

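The row is closed: the blocks span (200–414, 170–263) in the crop with no visible gaps, flush on fence and stop, and everything else is in place.

```bash
python3 -c "
from workcell import robot;print(robot.job_done())"
```

```text
the job is handed in; nothing more can be done
None
```

I pushed both blocks into the corner of the guide as one straight row (square block at the stop, long block against it) and handed the job in at about 15 s; the last picture shows no gaps and nothing else visibly moved, but hand-in returned no verdict.

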